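# Lock the food processor's lid and hold the run paddle half-way

### The job

Turn the lid of the food processor clockwise by its bar grip until it clicks past its catch and is fully locked, and only then press the steel run paddle on the machine's deck to about half of its travel (slow speed) and keep it there; never push it all the way down. Finish while still holding the paddle half-way down with the gripper, with the lid left locked and the crockery and utensils around the machine left where they are.

Things in the scene. Friction and masses are not known exactly. Their poses are not given: they have to be found in the camera images.
- mill: Food processor, fixed: white base 200 (x) by 340 (y) by 60 mm high, origin at the centre of its underside, x from its front (robot side) to its back. Glass bowl, diameter 150, top 163 mm above the table, at x 0, y +80; control deck, 60 mm high, on the -y half with the run lever. Behind the bowl, at x +103, y +80, a grey catch post 22 by 34 mm, 174 mm high.
- lid (a joint): Turn of the lid, rad: 0 = unlocked, grows clockwise seen from above, 1.0 = locked, at its stop. An over-centre catch gives it two rests, 0 and 1.0: turning from 0 it resists with about 0.2 N m at first, less towards 0.5, and past 0.5 it snaps on to 1.0 by itself; let go before 0.5 it springs back to 0. Starts at 0.
- lid_grip (a point): Point on the lid's upright axis inside its bar grip, 12 mm below the bar's top, 22 mm above the lid's face, 200 mm above the table. Lid: grey disc, diameter 158. Bar: 66 long, 14 wide, 34 mm high, centred on the axis; its length is this point's x axis turned +0.5 rad (counterclockwise from above): +0.5 rad from the machine's x when unlocked, -0.5 when locked.
- lever (a joint): Run lever, rad: 0 = up at rest, 0.40 = all the way down, 0.20 = half-way. Hinged about a level axis along the machine's y at its x +50, y -100 mm, 90 mm above the table; it points to the front. A spring lifts it: at the paddle about 4 N to start, 9 N half-way, 14 N all the way down.
- paddle_top (a point): Centre of the top face of the steel paddle at the lever's front end, the point to press straight down: 85 mm from the hinge, about 113 mm above the table at rest, 96 half-way, 79 at the stop (34 mm of travel). Paddle: 44 mm along the lever, 52 mm across, 10 mm thick; its front edge is 0.2 rad up at rest, level half-way, 0.2 rad down at the stop.
- spoon: Bystander: steel spoon 170 mm long, lying in front of the machine. Origin at its underside.
- shaker: Bystander: white ceramic shaker, diameter 42, 87 mm high, to the right of the machine. Origin under its centre.
- jar: Bystander: glass jar with a wooden lid, diameter 90, 130 mm high, behind the machine. Origin under its centre.
- bowls: Bystander: stack of three white bowls, diameter 120, 68 mm high, behind the machine. Origin under its centre.
- mug: Bystander: white mug, diameter 80, 90 mm high, to the left of the machine. Origin under its centre.
- ramekin: Bystander: small white dish, diameter 72, 38 mm high, in front of the machine. Origin under its centre.

How it is judged:
By the outcome, as a careful person would: the job done as asked, in the order asked, and still so for the second after the job is handed in, while the arm keeps its last pose, push and grip.
It also fails if it takes over 45 s, if anything falls off the work surface, if the arm or the gripper's body presses on something with over 40 N, if the wrist force passes 120 N, or if a joint passes its speed limit or range.

### The arm

A 6-joint arm with a two-finger parallel gripper is mounted at the origin on the work surface. World frame = base frame: x ahead of the robot, y to its left, z up, the work surface at z = 0. Lengths are in m, angles in degrees, forces in N, time in s.
With the tool pointing down it reaches from about 0.375 to 0.9 m from the base axis. Payload 3.1 kg.
Tool frame: the origin (TCP) lies at the very end of the fingers, on their centre line; the grasp point (between the pads) lies 19 mm behind it; z points along the fingers, y is the line along which they close (so a half turn about z gives the same grasp; the last joint's range is limited). The gripper opens to 87 mm and grips with 3 to 60 N. Pads are 19 mm wide; open, the fingers measure 117 mm over their backs; the gripper's body (75 mm by 190 mm) begins 51 mm behind the grasp point.
Start: joints at [-74.742, 30.224, 82.088, -0, 67.689, -10.227], TCP at [0.269, -0.564, 0.223] pointing down, gripper open.
Joint ranges: [-176.69, 176.69], [-43.24, 126.21], [12.49, 139.97], [-82, 262], [0, 151.66], [-163.58, 163.58]. Speed limits (degrees/s): [159.86, 159.86, 180, 180, 180, 180].

### API

Orientations are given as a 3x3 rotation matrix whose columns are the frame's x, y, z axes.
In Python, from rig import * gives the robot as it stands.
- The arm moves only by the tool jog_arm, never from a script. Its arguments are lists of equal length, an entry for each row: "delta_pos": the shift along the world's x, y, z in cm, a list of three; "turn": the turn about the world's z in degrees; "grip": the closure, from 0 (fully open) to 1 (shut). In form: {"delta_pos": [[x, y, z], ...], "turn": [turn, ...], "grip": [grip, ...]}. A call has 1 to 12 rows; each row is the pose to reach, as a shift and turn from the pose commanded when the call began; what a row does not reach only later rows make up. A row lasts 1/8 s, in which the tool goes at most 62.5 mm and 10.7 degrees, less where a joint would pass 70% of its speed; a pose out of reach is approached as far as the arm can. A call with a gripper value outside its range is refused whole. The fingers move at their own pace and stop on an object; the grip force is fixed at half the most. Time passes only in rows, so rows that repeat a pose let the fingers close. It gives the time, the measured TCP pose, the force, the opening and the grip force at its end, in the units of the state.
- read_state(): the state, without advancing time (a new reading comes with each control period).
- capture(name): name is "side" or "top"; returns a dict with "color" (384x512x3 uint8, blue, green, red), "fovy" (degrees; the focal length in pixels is half the picture's height over the tangent of half this angle, whatever the lens; pixels are square), "cx", "cy" (the principal point, pixels), "camera_from_world" (4x4, takes a point from world to camera coordinates). Camera axes: x right, y up, looking along -z (the intrinsics and any distortion apply to the point x, -y, -z); pixel columns grow to the right and rows downward; lengths in m; the calibration is good to about 2 mm. A picture is of the moment at which its call begins. There is no depth.
- hand_in(): hands the job in; it is judged then, once.
The state is a dict: "time_s": time; "joint_positions": joint angles; "qvel": joint speeds; "tau": joint torques, N m; "position": TCP position; "tcp_rot": TCP orientation; "force": force on the tool from outside, world axes, zero at the start; "moment": the same for the moment, N m; "opening": opening from 0.0 (shut) to 1.0 (fully open); "grasp_force": force on a finger pad.
Only numpy, scipy, OpenCV 4.12 (cv2) and the standard library are available. Lean on these libraries where they do the work, as an engineer would, in place of code of your own. Each camera call takes 0.05 s, during which the arm holds its last target. There are 200 camera calls.

## Working session

There is one attempt and no reset: what is moved stays moved. The work goes in short steps, Python scripts to look and compute and a tool call to move; the robot and the scene stay as the last step left them, time stands still between calls to the robot, and variables do not carry over. Pictures are saved under pics/ and viewed, at most 10 in all, crops included, and the job is handed in when it is done.

Besides the shell and the picture viewer there is one more tool, called as name([rows], argument=value, ...), one row to a line, values as JSON. jog_arm: Moves the arm, as the interface text tells. Its arguments: {"type":"object","properties":{"delta_pos":{"type":"array"},"turn":{"type":"array"},"grip":{"type":"array"}},"required":["delta_pos","turn","grip"]}

```bash
mkdir -p pics; python3 - <<'E'
from rig import *
import cv2,numpy as np
for n in("side","top"):
    c=capture(n); cv2.imwrite(f"pics/{n}0.png",c["color"]); print(n,c["fovy"],c["cx"],c["cy"],[k for k in c]); print(np.round(c["camera_from_world"],4))
s=read_state();print(s["time_s"],s["tcp_rot"],s["opening"])
E
```

```text
side 54.1931422840006 255.83042191009753 190.54805167283953 ['color', 'fovy', 'cx', 'cy', 'camera_from_world']
[[-0.9046 -0.4261 -0.0087  0.5455]
 [ 0.2883 -0.6269  0.7238 -0.2124]
 [-0.3139  0.6523  0.6899 -0.8674]
 [ 0.      0.      0.      1.    ]]
top 57.22635762163089 252.80406602543613 187.76902533111962 ['color', 'fovy', 'cx', 'cy', 'camera_from_world']
[[-0.0017 -0.9999 -0.0119  0.0691]
 [ 0.9858 -0.0037  0.1679 -0.5856]
 [-0.1679 -0.0115  0.9857 -0.9235]
 [ 0.      0.      0.      1.    ]]
0.1 [[ 9.02703825e-01  4.30262196e-01 -4.96005934e-04]
 [ 4.30262328e-01 -9.02701926e-01  1.88723055e-03]
 [ 3.64258449e-04 -1.91702290e-03 -9.99998096e-01]] 1.0030979331500554
```

View pics/side0.png

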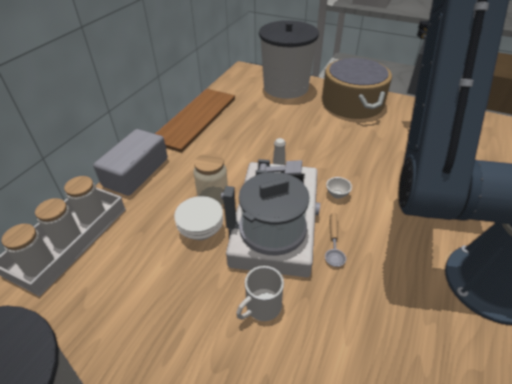

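View pics/top0.png

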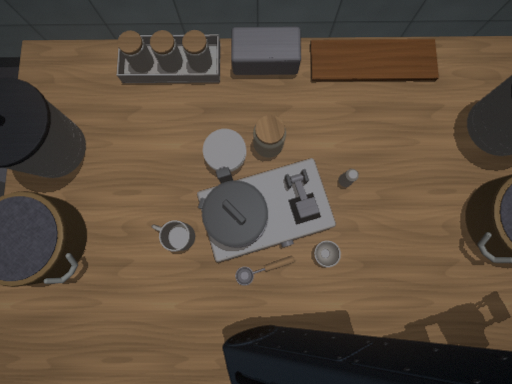

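```bash
python3 - <<'E'
import cv2
a=cv2.imread("pics/top0.png")[150:270,185:345]; cv2.imwrite("pics/topc.png",cv2.resize(a,None,fx=5,fy=5,interpolation=cv2.INTER_CUBIC))
a=cv2.imread("pics/side0.png")[155:275,210:370]; cv2.imwrite("pics/sidec.png",cv2.resize(a,None,fx=5,fy=5,interpolation=cv2.INTER_CUBIC))
E
```

```text
(no output)
```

View pics/topc.png

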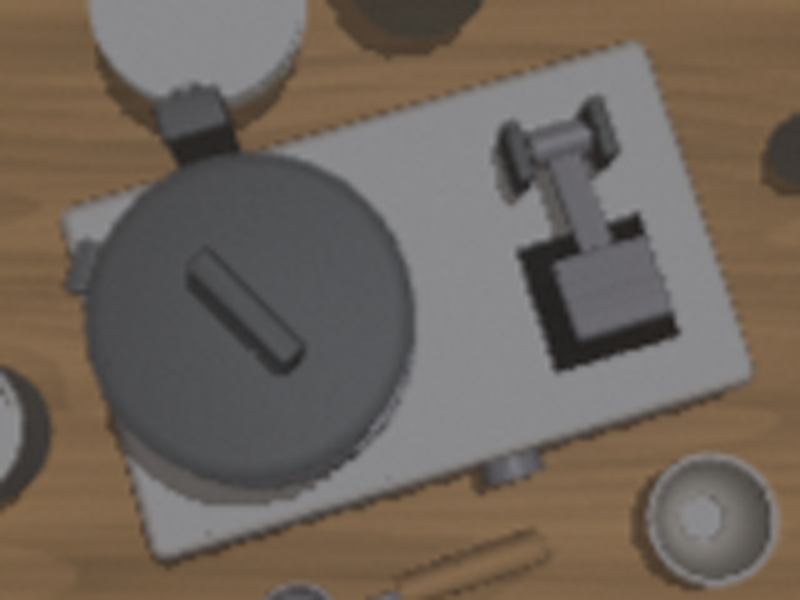

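View pics/sidec.png

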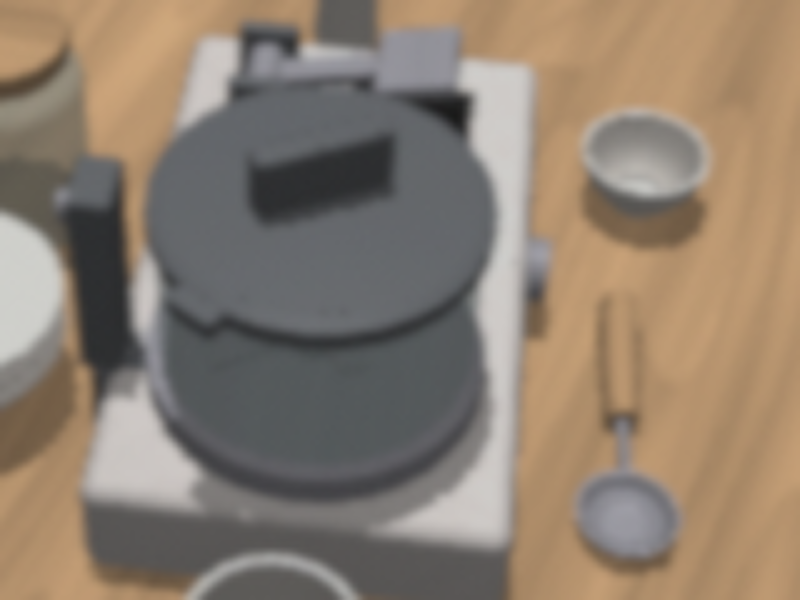

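```bash
cat >h.py <<'E'
from rig import *
import numpy as np,cv2
def proj(c,p):
    q=c["camera_from_world"]@np.r_[p,1]; f=192/np.tan(np.radians(c["fovy"]/2))
    return np.array([c["cx"]+f*q[0]/-q[2], c["cy"]-f*q[1]/-q[2]])
def ray(c,u,z):
    f=192/np.tan(np.radians(c["fovy"]/2)); T=c["camera_from_world"]; R=T[:3,:3]; o=-R.T@T[:3,3]
    d=R.T@np.array([(u[0]-c["cx"])/f,-(u[1]-c["cy"])/f,-1]); return o+d*(z-o[2])/d[2]
E
python3 - <<'E'
from h import *
from scipy.optimize import least_squares
C={n:capture(n) for n in("top","side")}
P={"bl":(.1,.17,.06),"br":(.1,-.17,.06),"fr":(-.1,-.17,.06),"fl":(-.1,.17,.06),"bar":(0,.08,.212),"lid":(0,.08,.178),"pad":(-.034,-.1,.113),"post":(.103,.08,.174)}
U={"top":dict(bl=(63,210),br=(640,43),fr=(750,378),fl=(160,560),bar=(247,305),lid=(250,320),pad=(613,288),post=(193,112)),
"side":dict(bl=(85,497),br=(200,38),fr=(535,65),fl=(510,543),lid=(322,215),pad=(420,60),post=(100,180))}
O={"top":(185,150),"side":(210,155)}
def w(p,q):
    c,s=np.cos(p[2]),np.sin(p[2]); return np.array([p[0]+c*q[0]-s*q[1],p[1]+s*q[0]+c*q[1],q[2]])
px=lambda n,k:np.array(U[n][k])/5+O[n]-.4
f=lambda p,ns=("top","side"):np.concatenate([proj(C[n],w(p,P[k]))-px(n,k) for n in ns for k in U[n]])
for ns in(("top",),("side",),("top","side")):
    r=least_squares(f,[.6,0,.25],args=(ns,),loss="soft_l1");print(ns,r.x,np.degrees(r.x[2]));print(np.round(f(r.x,ns).reshape(-1,2),1).tolist())
for k in("bar","pad","post"):print(k,w(r.x,P[k]))
a,b=[ray(C["top"],np.array(u)/5+O["top"]-.4,.212) for u in((197,250),(298,362))];print("bar ends",a,b,np.degrees(np.arctan2(*(a-b)[1::-1])))
E
```

```text
('top',) [0.52774844 0.03241558 0.29156901] 16.70567396964061
[[-1.6, -0.2], [1.1, -2.0], [2.8, 0.2], [-1.1, 1.3], [-0.2, 0.4], [0.1, -1.1], [0.4, 0.1], [-0.3, 0.2]]
('side',) [0.52672201 0.03487521 0.29331032] 16.80544338118756
[[-1.5, 0.2], [-0.7, -1.2], [0.9, -0.6], [1.5, 1.3], [0.3, -3.3], [0.3, -0.3], [-0.9, 0.6]]
('top', 'side') [0.5274495  0.03320627 0.29284875] 16.778997291652033
[[-1.9, -0.0], [0.8, -2.0], [2.5, 0.3], [-1.4, 1.4], [-0.6, 0.6], [-0.2, -0.9], [0.1, 0.2], [-0.7, 0.3], [-1.4, -0.4], [-0.7, -1.6], [0.9, -1.0], [1.4, 0.6], [0.3, -3.9], [0.3, -0.7], [-0.8, -0.0]]
bar [0.50435503 0.1098003  0.212     ]
pad [ 0.52376512 -0.07235142  0.113     ]
post [0.60296985 0.13953443 0.174     ]
bar ends [0.53101028 0.13158754 0.212     ] [0.47975269 0.08523724 0.212     ] 42.12184809902012
```

jog_arm([
  [0.5,1.5,2],
  [2,5,4],
  [3.5,10,6],
  [5.5,16,6],
  [7.5,22,6],
  [9.5,28,6],
  [11.5,34,6],
  [14,40,6],
  [16,46,6],
  [18,52,6],
  [20,57,6],
  [21.5,62,6],
], turn=[0,2,4,6,8,10,12,14,16,18,20,20], grip=[0,0,0,0,0,0,0,0,0,0,0,0])

```text
time_s: 1.7
position: [0.4841, 0.0587, 0.2841]
tcp_rot: [[0.7, 0.714, 0.002], [0.714, -0.7, -0.0], [0.002, 0.002, -1.0]]
force: [0.7, -0.1, 0.3]
opening: 1.001
grasp_force: 0.0
```

jog_arm([
  [1,3,0],
  [2,5.4,-1],
  [2,5.4,-2],
  [2,5.4,-2],
], turn=[0,0,0,0], grip=[0,0,0,0])

```text
time_s: 2.2
position: [0.5026, 0.1097, 0.2623]
tcp_rot: [[0.701, 0.713, -0.002], [0.713, -0.701, -0.0], [-0.002, -0.001, -1.0]]
force: [-0.6, -0.1, -0.2]
opening: 1.001
grasp_force: 0.0
```

```bash
python3 - <<'E'
from h import *
s=read_state();print(s["time_s"],s["position"],np.round(s["tcp_rot"],3),s["force"],s["joint_positions"])
c=capture("side");a=c["color"][60:260,190:390];cv2.imwrite("pics/s1.png",cv2.resize(a,None,fx=3,fy=3,interpolation=cv2.INTER_CUBIC))
E
```

```text
2.2 [0.50255997 0.10968919 0.26232922] [[ 0.701  0.713 -0.002]
 [ 0.713 -0.701 -0.   ]
 [-0.002 -0.001 -1.   ]] [-0.55397083 -0.08161294 -0.18394483] [-1.34301261e-01  1.89257310e+01  9.49029751e+01 -2.72705140e-02
  6.62886074e+01  4.43678607e+01]
```

View pics/s1.png

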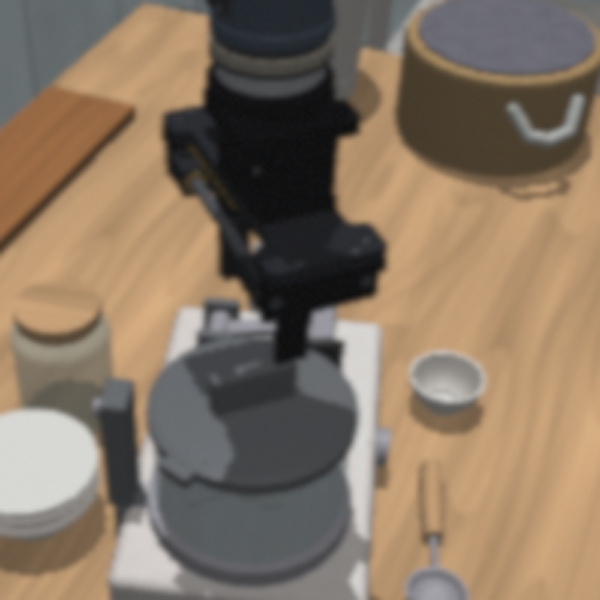

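jog_arm([
  [0.1,0,-2],
  [0.1,0,-4],
  [0.1,0,-6],
  [0.1,0,-7],
  [0.1,0,-7.5],
  [0.1,0,-7.5],
], turn=[0,0,0,0,0,0], grip=[0,0,0,0,0,0])

```text
time_s: 3.0
position: [0.5052, 0.1096, 0.1878]
tcp_rot: [[0.701, 0.713, 0.0], [0.713, -0.701, -0.0], [0.0, 0.0, -1.0]]
force: [0.8, -0.6, 0.2]
opening: 1.006
grasp_force: 0.0
```

```bash
python3 - <<'E'
from h import *
s=read_state();print(s["time_s"],s["position"],s["force"])
a=capture("side")["color"][110:260,190:390];b=capture("top")["color"][150:300,165:315]
cv2.imwrite("pics/s2.png",cv2.hconcat([cv2.resize(x,(400,400 if x is b else 300),interpolation=cv2.INTER_CUBIC) if x is b else cv2.copyMakeBorder(cv2.resize(x,(400,300),interpolation=cv2.INTER_CUBIC),0,100,0,0,0) for x in(a,b)]))
E
```

```text
3.0 [0.50515685 0.10956847 0.18784915] [ 0.84324236 -0.63915254  0.2329035 ]
```

View pics/s2.png

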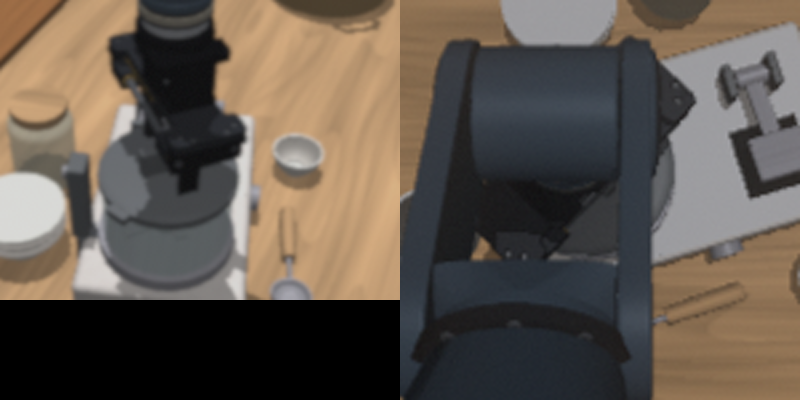

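The gripper straddles the bar on the lid (side view: near finger at about (188,180), centred over the lid), with nothing touching. Now I close.

jog_arm([
  [0,0,0],
  [0,0,0],
  [0,0,0],
  [0,0,0],
  [0,0,0],
  [0,0,0],
  [0,0,0],
  [0,0,0],
], turn=[0,0,0,0,0,0,0,0], grip=[0.4,0.8,1,1,1,1,1,1])

```text
time_s: 4.1
position: [0.5051, 0.1098, 0.1876]
tcp_rot: [[0.701, 0.713, 0.0], [0.713, -0.701, -0.0], [0.0, 0.0, -1.0]]
force: [3.7, -3.8, -0.6]
opening: 0.169
grasp_force: 5.0
```

jog_arm([
  [0.05,-0.05,0],
  [0.05,-0.05,0],
  [0.05,-0.05,0],
], turn=[0,0,0], grip=[1,1,1])

```text
time_s: 4.47
position: [0.5055, 0.1094, 0.1876]
tcp_rot: [[0.701, 0.713, 0.0], [0.713, -0.701, 0.0], [0.0, -0.0, -1.0]]
force: [0.5, -0.4, -0.4]
opening: 0.159
grasp_force: 30.0
```

jog_arm([
  [0,0,0],
  [0,0,0],
  [0,0,0],
  [0,0,0],
  [0,0,0],
  [0,0,0],
], turn=[-4,-9,-14,-19,-24,-24], grip=[1,1,1,1,1,1])

```text
time_s: 5.22
position: [0.5051, 0.1098, 0.1875]
tcp_rot: [[0.93, 0.367, -0.001], [0.367, -0.93, 0.001], [-0.0, -0.001, -1.0]]
force: [0.1, 1.1, 1.1]
opening: 0.158
grasp_force: 30.0
```

jog_arm([
  [0,0,0],
  [0,0,0],
  [0,0,0],
  [0,0,0],
  [0,0,0],
  [0,0,0],
  [0,0,0],
  [0,0,0],
  [0,0,0],
], turn=[-5,-10,-15,-20,-25,-30,-33,-34,-34], grip=[1,1,1,1,1,1,1,1,1])

```text
time_s: 6.35
position: [0.5051, 0.1106, 0.1875]
tcp_rot: [[0.977, -0.214, -0.001], [-0.214, -0.977, 0.002], [-0.001, -0.002, -1.0]]
force: [-0.7, 5.0, 0.0]
opening: 0.16
grasp_force: 30.0
```

```bash
python3 - <<'E'
from h import *
s=read_state();print(s["force"],s["moment"],np.round(s["tcp_rot"],3).tolist(),s["joint_positions"])
E
```

```text
[-0.72635862  5.01900338  0.04858555] [0.90699169 0.12025652 0.28142117] [[0.977, -0.214, -0.001], [-0.214, -0.977, 0.002], [-0.001, -0.002, -1.0]] [ -0.11586682  24.73379202  99.62505083   0.14702943  55.67056716
 102.17459579]
```

jog_arm([
  [0,0,0],
  [0,0,0],
  [0,0,0],
  [0,0,0],
  [0,0,0],
  [0,0,3],
  [0,-1,6],
  [0,-4,8],
  [0,-9,8],
  [0,-14,8],
  [1,-18.2,8],
  [2,-18.2,7],
], turn=[0,0,0,0,0,0,0,10,20,30,30,30], grip=[0.5,0,0,0,0,0,0,0,0.5,1,1,1])

```text
time_s: 7.85
position: [0.5267, -0.0758, 0.2582]
tcp_rot: [[0.955, 0.296, 0.003], [0.296, -0.955, -0.002], [0.002, 0.002, -1.0]]
force: [-1.0, -0.4, -0.4]
opening: 0.629
grasp_force: 0.0
```

```bash
python3 - <<'E'
from h import *
s=read_state();print(s["time_s"],s["joint_positions"])
a=capture("side")["color"][100:280,190:350];b=capture("top")["color"][150:330,165:345]
r=lambda x:cv2.resize(x,(400,450),interpolation=cv2.INTER_CUBIC)
cv2.imwrite("pics/s3.png",cv2.hconcat([r(a),cv2.resize(b,(400,450))]))
E
```

```text
7.85 [-2.02143797e+01  2.05187092e+01  9.30619201e+01 -3.80016027e-02
  6.62319475e+01  5.25796959e+01]
```

View pics/s3.png

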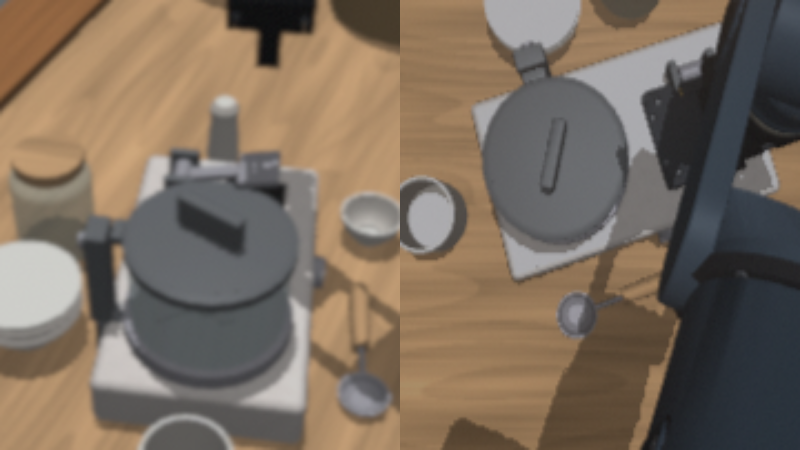

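jog_arm([
  [0,0.2,0],
  [-0.2,0.4,0],
  [-0.2,0.4,0],
  [-0.2,0.4,0],
  [-0.2,0.4,0],
  [-0.2,0.4,0],
  [-0.2,0.4,-2],
  [-0.2,0.4,-5],
  [-0.2,0.4,-8],
  [-0.2,0.4,-11],
  [-0.2,0.4,-13],
  [-0.2,0.4,-13],
], turn=[8,18,28,38,48,58,68,78,86,90,90,90], grip=[1,1,1,1,1,1,1,1,1,1,1,1])

```text
time_s: 9.45
position: [0.5218, -0.0667, 0.1262]
tcp_rot: [[-0.302, 0.953, -0.005], [0.953, 0.302, 0.002], [0.003, -0.004, -1.0]]
force: [-0.0, 0.3, 0.4]
opening: 0.007
grasp_force: 0.0
```

```bash
python3 - <<'E'
from h import *
s=read_state();print(s["time_s"],s["position"],s["force"],s["opening"])
a=capture("side")["color"][100:260,210:370]
cv2.imwrite("pics/s4.png",cv2.resize(a,(580,580),interpolation=cv2.INTER_CUBIC))
E
```

```text
9.45 [ 0.52176194 -0.06671793  0.12619283] [-0.02056067  0.28776245  0.37104374] 0.007385458084173207
```

View pics/s4.png

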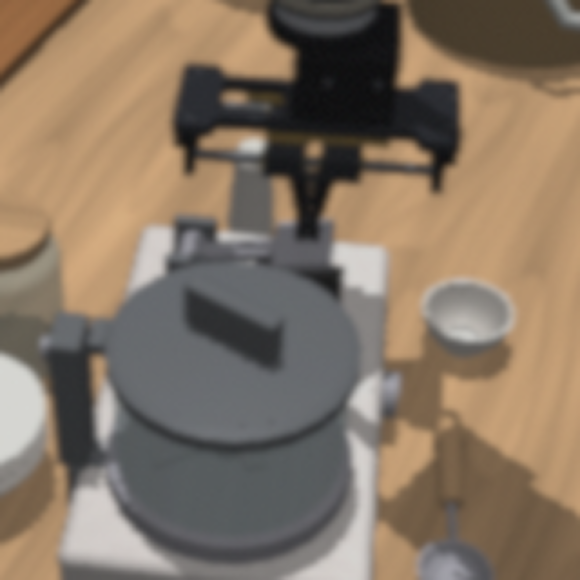

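jog_arm([
  [0.2,-0.5,-0.5],
  [0.2,-0.5,-1.0],
  [0.2,-0.5,-1.4],
  [0.2,-0.5,-1.6],
  [0.2,-0.5,-1.6],
  [0.2,-0.5,-1.6],
], turn=[0,0,0,0,0,0], grip=[1,1,1,1,1,1])

```text
time_s: 10.25
position: [0.5251, -0.074, 0.1119]
tcp_rot: [[-0.301, 0.954, -0.0], [0.954, 0.301, -0.001], [-0.0, -0.001, -1.0]]
force: [-2.3, -2.2, 5.2]
opening: 0.005
grasp_force: 2.2
```

jog_arm([
  [0,0,-0.4],
  [0,0,-0.8],
  [0,0,-1.1],
  [0,0,-1.3],
  [0,0,-1.5],
  [0,0,-1.5],
  [0,0,-1.5],
  [0,0,-1.5],
], turn=[0,0,0,0,0,0,0,0], grip=[1,1,1,1,1,1,1,1])

```text
time_s: 11.25
position: [0.5236, -0.0742, 0.0971]
tcp_rot: [[-0.302, 0.953, -0.004], [0.953, 0.302, -0.001], [0.0, -0.004, -1.0]]
force: [-6.7, -3.7, 9.0]
opening: 0.012
grasp_force: 4.4
```

```bash
python3 - <<'E'
from h import *
s=read_state();print(s["time_s"],s["position"],s["force"],s["qvel"])
a=capture("side")["color"][120:280,210:370]
cv2.imwrite("pics/s5.png",cv2.resize(a,(580,580),interpolation=cv2.INTER_CUBIC))
E
```

```text
11.25 [ 0.52363979 -0.07424021  0.09710585] [-6.67098324 -3.72312099  8.99988426] [-0.02836179  0.04519875  0.02000435  0.10874674 -0.01012181 -0.00024506]
```

View pics/s5.png

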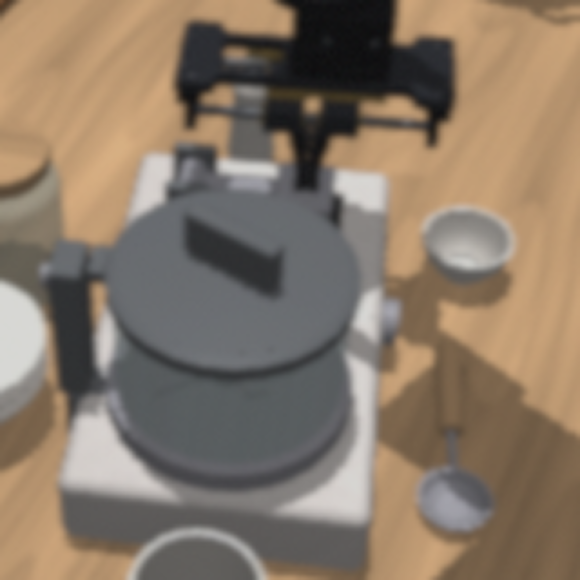

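jog_arm([
  [-0.1,-0.05,-0.1],
  [-0.1,-0.05,-0.1],
  [-0.1,-0.05,-0.1],
  [-0.1,-0.05,-0.1],
  [-0.1,-0.05,-0.1],
  [-0.1,-0.05,-0.1],
  [-0.1,-0.05,-0.1],
  [-0.1,-0.05,-0.1],
], turn=[0,0,0,0,0,0,0,0], grip=[1,1,1,1,1,1,1,1])

```text
time_s: 12.3
position: [0.5235, -0.0743, 0.0963]
tcp_rot: [[-0.301, 0.954, -0.002], [0.954, 0.301, -0.0], [0.0, -0.002, -1.0]]
force: [-3.7, -2.3, 10.0]
opening: 0.004
grasp_force: 4.6
```

Steady at z = 96.3 mm with about 9–10 N, which is half travel, and the lid is still locked in the last picture.

```bash
python3 -c "
from rig import *
print(hand_in())"
```

```text
the job is handed in; nothing more can be done
None
```

I turned the lid clockwise until it locked, then pressed the run paddle to half-way (gripper tip 96 mm above the table, about 10 N). I handed the job in at about 12 s with the gripper still holding it there; the crockery and utensils I could see in the pictures were where they started, and no verdict came back.

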